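# Fill the gift tube through the packing funnel, then raise and clamp the funnel leg

## Robot

A 6-joint arm with a two-finger parallel gripper is mounted at the origin on a cart in front of the work surface, level with it; the furniture and walls round the work are solid. World frame = base frame: x ahead of the robot, y to its left, z up, the work surface at z = 0. Lengths are in m, angles in degrees, forces in N, time in s.
With the tool pointing down it reaches from about 0.375 to 0.9 m from the base axis. Payload 3.1 kg.
Tool frame: the origin (TCP) lies midway between the tips of the shut fingers; the grasp point (between the pads) lies 19 mm behind it; z points along the fingers, y is the line along which they close (so a half turn about z gives the same grasp; the last joint's range is limited). The gripper opens to 87 mm and grips with 3 to 60 N. Pads are 19 mm wide; open, the fingers measure 117 mm over their backs; the gripper's body (75 mm by 190 mm) begins 51 mm behind the grasp point.
Start: joints at [56.293, 30.224, 82.088, -0, 67.689, -10.227], TCP at [0.249, 0.573, 0.223] pointing down, gripper open.
Joint ranges: [-176.69, 176.69], [-43.24, 126.21], [12.49, 139.97], [-82, 262], [0, 151.66], [-163.58, 163.58]. Speed limits (degrees/s): [159.86, 159.86, 180, 180, 180, 180].

## Interface

Orientations are given as a 3x3 rotation matrix whose columns are the frame's x, y, z axes.
In Python, from rig import bot gives the robot as it stands.
- The arm moves only by the shell command python3 steer.py 'ROWS'. ROWS is rows parted by semicolons, their numbers by spaces, 1 to 20 of them, each of 7 numbers: dx, dy, dz in m, then a rotation vector rx, ry, rz in degrees, then the opening from 0.0 (shut) to 1.0 (fully open); each row is the pose to reach, as a shift and turn from the pose commanded when the command began, along the tool's axes at that moment; what a row does not reach only later rows make up. A row lasts 1/10 s, in which the tool goes at most 0.05 m and 8.59 degrees, less where a joint would pass 70% of its speed; a pose out of reach is approached as far as the arm can. The fingers move at their own pace and stop on an object; the grip force is fixed at half the most. Time passes only in rows, so rows that do not move let the fingers close. It prints the time, the measured TCP pose, the force, the opening and the grip force at its end.
- bot.read_state(): the state, without advancing time (a new reading comes with each control period).
- bot.capture(name): name is "scene" or "top" or "wrist"; returns a dict with "color" (480x640x3 uint8, red, green, blue), "K" (3x3 intrinsics, pixels), "view" (4x4, takes a point from world to camera coordinates); the wrist camera has in their place "mount" (4x4, takes a point from camera to tool coordinates, whose origin is the TCP and whose axes are the flange's). Camera axes: x right, y up, looking along -z (the intrinsics and any distortion apply to the point x, -y, -z); pixel columns grow to the right and rows downward; lengths in m; the calibration is good to about 2 mm. A picture is of the moment at which its call begins: read the wrist's pose just before it. There is no depth.
- bot.hand_in(): hands the job in; it is judged then, once.
The state is a dict: "time_s": time; "joint_positions": joint angles; "qvel": joint speeds; "tau": joint torques, N m; "position": TCP position; "tcp_rot": TCP orientation; "force": force on the tool from outside, world axes, zero at the start; "moment": the same for the moment, N m; "opening": opening from 0.0 (shut) to 1.0 (fully open); "grasp_force": force on a finger pad.
Only numpy, scipy, OpenCV 4.12 (cv2) and the standard library are available. Lean on these libraries where they do the work, as an engineer would, in place of code of your own. Each camera call takes 0.05 s, during which the arm holds its last target. There are 200 camera calls.

## Task

Tip all five chocolate-coated nuts from the scoop through the funnel into the clear gift tube, and lay the empty scoop back on the counter. Then take the black grip of the red cam lever and with it lift the sliding leg until its red line is level with the top edge of the sleeve, and while holding it at that height swing the lever clockwise until it is fully closed. Finish still holding the grip, with the leg at its line, so that the tube can be taken out; leave the tube standing in its seat and the other things on the counter as they are.

Things in the scene. Friction and masses are not known exactly. Their poses are not given: they have to be found in the camera images.
- packing_stand: Packing stand, heavy and fixed: dark steel base plate 130x215x12 with a low rubber ring (5 high) that seats the gift tube, and at its left end the upright aluminium sleeve in which the leg slides. Origin: under the centre of the seat, on the funnel axis; y points to the sleeve (its axis at y = 105), z up, -x is the side with the sleeve's slot (toward the robot, yaw within 0.35)
- sleeve_top (a point): Top edge of the sleeve (30x30 outside, top 115 above the counter), middle of its slotted front face, between two small brass pointers
- red_mark (a point): The red line (3 high) round the sliding leg (square steel tube, 20x20, black scale ticks every 10), seen through the slot; the point lies straight below sleeve_top and rises with the leg; level with sleeve_top when the leg is at its mark. Down, it is 60 below
- leg (a joint): How far the leg with bracket, funnel and lever is raised: 0 down on its stop, 0.060 m at the red mark, 0.075 upper stop. It weighs about 0.5 kg, slides with little friction and sinks back when let go with the lever open. It cannot turn
- lever (a joint): Cam lever on top of the leg: near 0 open (points toward the robot, stand's -x), grows clockwise seen from above to the stop at 1.5 rad, closed (points to the stand's +y, away from the funnel). It turns about the leg axis; near the end the cam bites and needs 5 to 10 N at the grip. Closed, it holds the leg by itself. It stays where it is left
- lever_grip (a point): Middle of the lever's upright black grip, 60 from the leg's axis: round, 17 in diameter (head 23), 53 tall (22 below this point to the red lever, 31 above it); 209 above the counter with the leg down. The leg can be lifted by it
- funnel_rim (a point): Centre of the steel funnel's mouth, rim level 183 above the counter with the leg down: 114 inside, cone 47 deep, spout 38 inside, 42 outside
- spout_tip (a point): Centre of the spout's lower end; with the leg down it stands 12 deep in the tube
- tube: Clear gift tube, loose, standing in its seat under the spout: 55 outside, 49 inside, 100 tall, floor 4. Origin: centre of its underside, z up
- nut_scoop: Steel sweet scoop, loose, lying on the counter: round trough 94 long, 53 wide, 30 high, open at the nose (+x), lip turned up by 0.18 rad, so the nuts stay in while it is level and roll out when the nose is tipped 0.35 rad or more; beech handle behind. Origin: centre of the trough's underside; x to the nose, z up. 0.16 kg
- scoop_handle (a point): Point in the scoop's handle to grip, 24 above the underside, 85 behind the scoop's origin; the handle is a bar along the scoop's x, 15 wide, 19 tall, from 56 to 151 behind the origin
- scoop_nose (a point): Middle of the scoop's open mouth, 47 ahead of its origin, 12 above its underside
- service_bell: Chrome counter bell, 80 across, 60 high, loose bystander; origin under its centre
- card_stand_0: Oak block with a card, 24x85x57, loose bystander; origin under its centre
- hazelnut_bowl: Oval glazed bowl of hazelnuts, 94x128x53, loose bystander; origin under its centre
- crumb_brush: Small beech counter brush, 26x131x30, loose bystander; origin under its centre
- log0: Chocolate log, 19x42x16, loose bystander; origin under its centre
- log1: Chocolate log, 19x42x15, loose bystander; origin under its centre
- nut0: Chocolate-coated nut, a ball 17 in diameter, 10 g, starts in the scoop's trough; origin at its centre
- nut1: Chocolate-coated nut, a ball 17 in diameter, 10 g, starts in the scoop's trough; origin at its centre
- nut2: Chocolate-coated nut, a ball 17 in diameter, 10 g, starts in the scoop's trough; origin at its centre
- nut3: Chocolate-coated nut, a ball 17 in diameter, 10 g, starts in the scoop's trough; origin at its centre
- nut4: Chocolate-coated nut, a ball 17 in diameter, 10 g, starts in the scoop's trough; origin at its centre
- seat (a point): Centre of the tube's seat, on the base plate's top, 12 above the counter

How it is judged:
By the outcome, as a careful person would: the job done as asked, in the order asked, and still so for the second after the job is handed in, while the arm keeps its last pose, push and grip.
It also fails if it takes over 64 s, if anything falls off the work surface, if the arm or the gripper's body presses on something with over 40 N, if the wrist force passes 120 N, or if a joint passes its speed limit or range.

## Working session

There is one attempt and no reset: what is moved stays moved. The work goes in short steps, Python scripts to look and compute and a shell command to move; the robot and the scene stay as the last step left them, time stands still between calls to the robot, and variables do not carry over. Pictures are saved under pics/ and viewed, at most 10 in all, crops included, and the job is handed in when it is done.

```bash
ls; mkdir -p pics; python3 - <<'E'
from rig import bot
import cv2,numpy as np,pickle
s=bot.read_state();print({k:np.round(v,3).tolist() for k,v in s.items()})
d={}
for n in ("scene","top"):
    c=bot.capture(n);d[n]=c;cv2.imwrite(f"pics/{n}0.png",c["color"][:,:,::-1]);print(n,c["K"].tolist(),np.round(c["view"],4).tolist(),[k for k in c])
pickle.dump(d,open("d0.pkl","wb"))
E
```

```text
pics
rig.py
steer.py
{'time_s': 0.0, 'joint_positions': [56.292, 30.279, 82.161, -0.003, 67.688, -10.226], 'qvel': [0.026, 0.002, -0.087, 0.071, 0.108, 0.039], 'tau': [0.0, -44.005, -17.659, 0.063, 0.058, -0.0], 'position': [0.249, 0.573, 0.222], 'tcp_rot': [[-0.917, 0.398, -0.001], [0.398, 0.917, -0.002], [0.0, -0.002, -1.0]], 'force': [0.184, 0.752, -0.282], 'moment': [-0.013, 0.014, -0.047], 'grasp_force': 0.0, 'opening': 0.995}
scene [[455.2660217331483, 0.0, 324.2780075072515], [0.0, 455.2660217331483, 233.45590022635545], [0.0, 0.0, 1.0]] [[-0.5122, -0.8588, 0.0114, 0.2595], [0.777, -0.4577, 0.4322, -0.4576], [-0.3659, 0.2302, 0.9017, -0.9332], [0.0, 0.0, 0.0, 1.0]] ['color', 'K', 'view']
top [[623.9990968664531, 0.0, 312.718802446271], [0.0, 623.9990968664531, 249.52075781847344], [0.0, 0.0, 1.0]] [[-0.0234, -0.9997, -0.0089, -0.0018], [0.9894, -0.0244, 0.1432, -0.5262], [-0.1434, -0.0055, 0.9897, -1.6691], [0.0, 0.0, 0.0, 1.0]] ['color', 'K', 'view']
```

View pics/scene0.png

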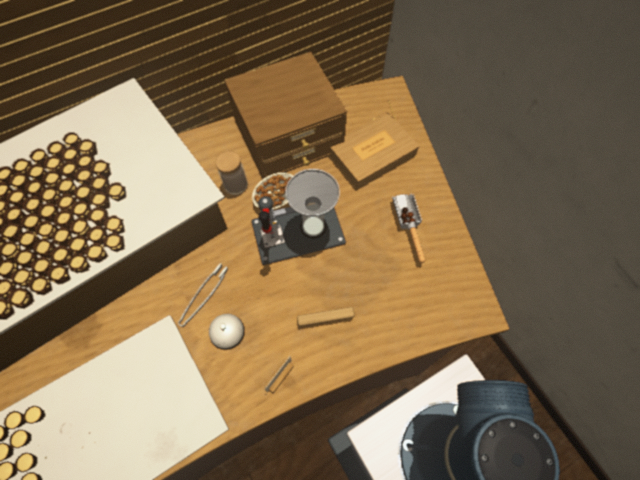

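View pics/top0.png

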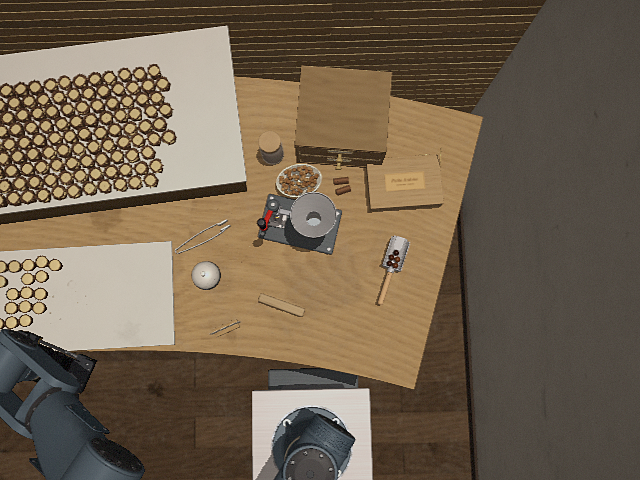

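The scene view shows the funnel at (313,190), the lever at (265,205) and the scoop at (405,212) with its handle running to (420,260). In the top view, the funnel is at (313,215), the lever grip is near (262,225), and the scoop is at (396,252) with its handle ending at (381,303). I'll zoom in on these.

```bash
python3 - <<'E'
import cv2,numpy as np,pickle
d=pickle.load(open("d0.pkl","rb"))
t=d["top"]["color"][:,:,::-1];s=d["scene"]["color"][:,:,::-1]
f=lambda im,x,y,w,h:cv2.resize(im[y:y+h,x:x+w],None,fx=4,fy=4,interpolation=cv2.INTER_CUBIC)
A=np.hstack([f(t,250,185,100,75),f(t,350,230,100,75)])
B=np.hstack([f(s,245,165,100,75),f(s,370,190,100,75)])
cv2.imwrite("pics/crop0.png",np.vstack([A,B]))
E
```

```text
(no output)
```

View pics/crop0.png

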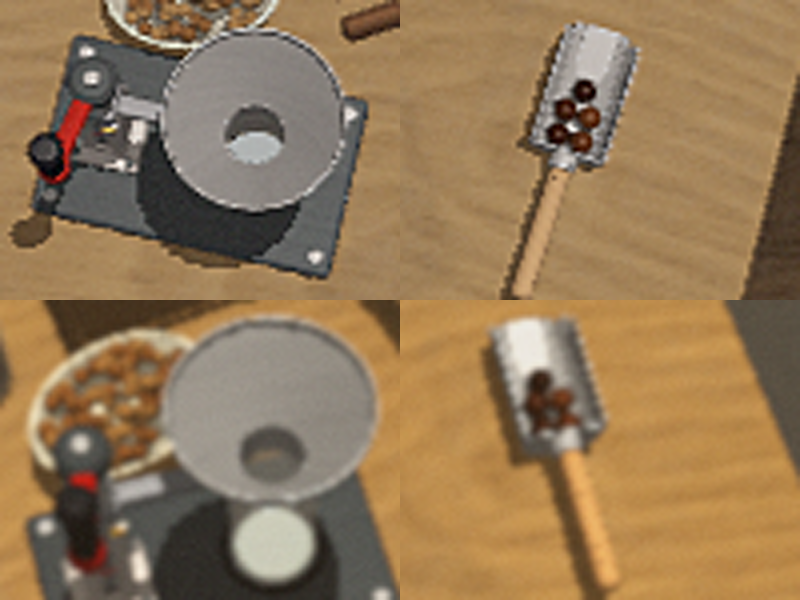

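The crop shows the following:
- **Funnel rim:** centre at crop (253,120).
- **Plate corners:** (75,38), (367,100), (328,277) and (35,213).
- **Grip top:** (47,155).
- **Scoop handle:** from (560,170) to about (520,296).
- **Scoop nose corners:** (568,25) and (638,45).

```bash
cat > h.py <<'E'
import numpy as np
def cast(c,u,v,z):
    R=c["view"][:3,:3];t=c["view"][:3,3];K=c["K"]
    p=np.linalg.inv(K)@[u,v,1];d=R.T@(p*[1,-1,-1]);o=-R.T@t
    return o+d*(z-o[2])/d[2]
def proj(c,P):
    q=c["view"][:3,:3]@P+c["view"][:3,3];q=c["K"]@(q*[1,-1,-1]);return q[:2]/q[2]
E
python3 - <<'E'
import pickle,numpy as np
from h import *
d=pickle.load(open("d0.pkl","rb"));T,S=d["top"],d["scene"]
def t(n,u,v,z,c=T,x0=250,y0=185):
    p=cast(c,x0+(u+.5)/4-.5,y0+(v+.5)/4-.5,z);print(n,np.round(p,4));return p
a=[t("plate",*q,.012) for q in((75,38),(367,100),(328,277),(35,213))]
for i,j in((1,0),(2,3),(3,0),(2,1)):
    e=a[j]-a[i];print("len",np.linalg.norm(e),np.degrees(np.arctan2(e[1],e[0])))
print("platecenter",np.mean(a,0))
t("rim top",253,120,.183);t("griptop",47,155,.240);t("hub",92,76,.20)
t("nose L",168,25,.03,x0=350,y0=230);t("nose R",238,45,.03,x0=350,y0=230)
t("h0",160,170,.034,x0=350,y0=230);t("h1",120,296,.034,x0=350,y0=230)
t("rearL",130,150,.03,x0=350,y0=230);t("rearR",205,165,.03,x0=350,y0=230)
print("scene")
t("rim",270,408-300,.183,S,245,165);t("griptop",80,492-300,.24,S,245,165)
t("noseL",492-400,322-300,.03,S,370,190);t("noseR",575-400,318-300,.03,S,370,190)
t("h0",570-400,455-300,.034,S,370,190);t("h1",607-400,585-300,.034,S,370,190)
E
```

```text
plate [0.6904 0.1068 0.012 ]
plate [ 0.6407 -0.0972  0.012 ]
plate [ 0.5163 -0.0665  0.012 ]
plate [0.5663 0.1363 0.012 ]
len 0.21000549540626365 76.31620539274653
len 0.20887628880020456 76.14362343828252
len 0.12756185238574216 -13.385918408260228
len 0.12819013921347094 -13.892513112436545
platecenter [0.60341509 0.01986896 0.012     ]
rim top [ 0.5938 -0.0177  0.183 ]
griptop [0.5638 0.1074 0.24  ]
hub [0.621  0.0822 0.2   ]
nose L [ 0.5597 -0.2325  0.03  ]
nose R [ 0.5446 -0.28    0.03  ]
h0 [ 0.4592 -0.2224  0.034 ]
h1 [ 0.3743 -0.1919  0.034 ]
rearL [ 0.4738 -0.203   0.03  ]
rearR [ 0.4623 -0.2537  0.03  ]
scene
rim [ 0.5933 -0.0186  0.183 ]
griptop [0.5694 0.1032 0.24  ]
noseL [ 0.56   -0.2352  0.03  ]
noseR [ 0.5354 -0.2829  0.03  ]
h0 [ 0.4559 -0.2211  0.034 ]
h1 [ 0.3743 -0.1897  0.034 ]
```

```bash
cat >> h.py <<'E'
from scipy.spatial.transform import Rotation as Ro
def toolR(yaw,tilt=0):
    "tool down, tool -x along yaw (scoop x), then nose tipped down by tilt about scoop y; degrees"
    R=Ro.from_euler('z',yaw,degrees=True).as_matrix()@Ro.from_euler('y',tilt,degrees=True).as_matrix()
    return R@np.array([[-1,0,0],[0,1,0],[0,0,-1.]])
def rel(s,P,R):
    R0=np.array(s["tcp_rot"]);d=R0.T@(np.array(P)-s["position"])
    r=Ro.from_matrix(R0.T@R).as_rotvec(degrees=True)
    print(np.round(d,4),np.round(r,2),"rows",np.linalg.norm(d)/.05,np.linalg.norm(r)/8.59)
def wcast(c,s,u,v,z):
    M=np.array(c["mount"]);R0=np.array(s["tcp_rot"])
    p=np.linalg.inv(c["K"])@[u,v,1]*[1,-1,-1]
    o=R0@M[:3,3]+s["position"];d=R0@M[:3,:3]@p
    return o+d*(z-o[2])/d[2]
E
python3 - <<'E'
from rig import bot
from h import *
s=bot.read_state()
rel(s,[.45,.15,.20],toolR(-20.3));rel(s,[.41,-.205,.15],toolR(-20.3))
E
```

```text
[-0.3531 -0.3074  0.0221] [-0.11 -0.02 -3.18] rows 9.374515402685212 0.37017361249261116
[-0.4579 -0.6489  0.0728] [-0.11 -0.02 -3.18] rows 15.949927250300366 0.37017361249261116
```

```bash
python3 steer.py '-.353 -.307 .022 0 0 -3.2 1;-.353 -.307 .022 0 0 -3.2 1;-.353 -.307 .022 0 0 -3.2 1;-.353 -.307 .022 0 0 -3.2 1;-.353 -.307 .022 0 0 -3.2 1;-.353 -.307 .022 0 0 -3.2 1;-.353 -.307 .022 0 0 -3.2 1;-.353 -.307 .022 0 0 -3.2 1;-.353 -.307 .022 0 0 -3.2 1;-.458 -.649 .073 0 0 -3.2 1;-.458 -.649 .073 0 0 -3.2 1;-.458 -.649 .073 0 0 -3.2 1;-.458 -.649 .073 0 0 -3.2 1;-.458 -.649 .073 0 0 -3.2 1;-.458 -.649 .073 0 0 -3.2 1;-.458 -.649 .073 0 0 -3.2 1;-.458 -.649 .073 0 0 -3.2 1;-.458 -.649 .073 0 0 -3.2 1;-.458 -.649 .073 0 0 -3.2 1;-.458 -.649 .073 0 0 -3.2 1'
python3 - <<'E'
from rig import bot
from h import *
import cv2,pickle
s=bot.read_state();print(s["position"],s["time_s"]);c=bot.capture("wrist")
pickle.dump((s,c),open("w1.pkl","wb"));cv2.imwrite("pics/w1.png",c["color"][:,:,::-1])
E
```

```text
time_s: 2.1
position: [0.41, -0.203, 0.1494]
tcp_rot: [[-0.938, 0.346, -0.001], [0.346, 0.938, 0.001], [0.001, 0.001, -1.0]]
force: [0.1, 0.1, -0.1]
opening: 1.002
grasp_force: 0.0
[ 0.40998557 -0.20302745  0.14944107] 2.1
```

View pics/w1.png

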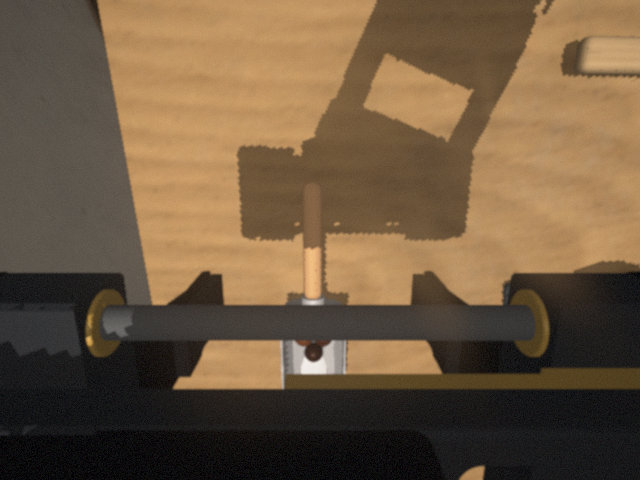

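The wrist view shows the handle centred and upright in the image, from its end at (312,183) to its front at (313,298), with both fingers clear of it.

```bash
python3 - <<'E'
from h import *
import pickle
s,c=pickle.load(open("w1.pkl","rb"))
a=wcast(c,s,312,184,.033);b=wcast(c,s,313,298,.033);print(a,b,b-a,np.degrees(np.arctan2(*(b-a)[1::-1])))
g=a+(b-a)/np.linalg.norm(b-a)*.066;print(g)
rel(s,[g[0],g[1],.08],toolR(-20.3));rel(s,[g[0],g[1],.006],toolR(-20.3))
E
```

```text
[ 0.37420248 -0.19291978  0.033     ] [ 0.4597715  -0.22390387  0.033     ] [ 8.55690197e-02 -3.09840857e-02  5.55111512e-17] -19.905051450802826
[ 0.43625951 -0.2153903   0.033     ]
[-0.029  -0.0026  0.0694] [ 0.05 -0.08  0.07] rows 1.5053535532834967 0.013757784993219476
[-0.0291 -0.0026  0.1434] [ 0.05 -0.08  0.07] rows 2.9270122821521762 0.013757784993219476
```

```bash
python3 steer.py '-.029 -.0026 .04 0 0 0 1;-.029 -.0026 .08 0 0 0 1;-.029 -.0026 .11 0 0 0 1;-.029 -.0026 .13 0 0 0 1;-.029 -.0026 .143 0 0 0 1;-.029 -.0026 .143 0 0 0 1;-.029 -.0026 .143 0 0 0 0.1;-.029 -.0026 .143 0 0 0 0.1;-.029 -.0026 .143 0 0 0 0.1;-.029 -.0026 .143 0 0 0 0.1;-.029 -.0026 .143 0 0 0 0.1;-.029 -.0026 .143 0 0 0 0.1;-.029 -.0026 .143 0 0 0 0.1;-.029 -.0026 .143 0 0 0 0.1;-.029 -.0026 .143 0 0 0 0.1;-.029 -.0026 .143 0 0 0 0.1'
```

```text
time_s: 3.75
position: [0.4367, -0.217, 0.0065]
tcp_rot: [[-0.938, 0.347, -0.0], [0.347, 0.938, 0.0], [0.0, 0.0, -1.0]]
force: [-0.6, 1.1, 0.2]
opening: 0.171
grasp_force: 0.0
```

```bash
python3 steer.py '0 0 0 0 0 0 0;0 0 0 0 0 0 0;0 0 0 0 0 0 0;0 0 0 0 0 0 0;0 0 -.01 0 0 0 0;0 0 -.02 0 0 0 0;0 0 -.03 0 0 0 0;0 0 -.045 0 0 0 0;0 0 -.06 0 0 0 0;0 0 -.06 0 0 0 0'
python3 - <<'E'
from rig import bot
from h import *
import cv2
s=bot.read_state();print(s["force"],s["moment"],s["grasp_force"]);c=bot.capture("wrist")
t=bot.capture("top");sc=bot.capture("scene")
f=lambda im,x,y:cv2.resize(im[y:y+90,x:x+120],None,fx=3,fy=3,interpolation=cv2.INTER_CUBIC)
cv2.imwrite("pics/w2.png",np.hstack([f(t["color"],340,220),f(sc["color"],360,170)])[:,:,::-1])
def w(z,yaw,tilt,nose):
    R=toolR(yaw,tilt);S=R@np.array([[-1,0,0],[0,1,0],[0,0,-1.]])
    # scoop frame: grasp at (-.085,0,.024); TCP = 19 mm further along tool z ; nose point (.047,0,.012)
    N=np.array([nose[0],nose[1],z]);return N+S@np.array([-.132,0,.012-.019]),R
u=np.array([1,0,0])
F=np.array([.5937,-.018])
for z,t,k in((.26,0,.03),(.24,0,.025),(.215,20,.025),(.212,40,.02),(.212,60,.015)):
    P,R=w(z,0,t,F-[k,0]);print(P);rel(s,P,R)
E
```

```text
time_s: 4.75
position: [0.4379, -0.2178, 0.0688]
tcp_rot: [[-0.938, 0.346, 0.004], [0.346, 0.938, -0.003], [-0.004, -0.002, -1.0]]
force: [0.3, -0.3, -1.3]
opening: 0.168
grasp_force: 30.0
[ 0.33274596 -0.27997711 -1.34790882] [0.03612102 0.11551414 0.00807637] 29.98650362715125
[ 0.4317 -0.018   0.253 ]
[ 0.0742  0.185  -0.1848] [ -0.13   0.24 -20.27] rows 5.436416751102673 2.3599860773723034
[ 0.4367 -0.018   0.233 ]
[ 0.0696  0.1868 -0.1648] [ -0.13   0.24 -20.27] rows 5.172350363749764 2.3599860773723034
[ 0.44226643 -0.018       0.25356881]
[ 0.0643  0.1887 -0.1853] [  3.4   20.03 -20.09] rows 5.443434006205262 3.3258506561824404
[ 0.46808262 -0.018       0.29148565]
[ 0.0399  0.1976 -0.2231] [  6.95  39.81 -19.49] rows 6.013895222984251 5.223017242621805
[ 0.50663782 -0.018       0.32281535]
[ 0.0036  0.2109 -0.2543] [ 10.49  59.58 -18.45] rows 6.608044548863115 7.3634968444145406
```

View pics/w2.png

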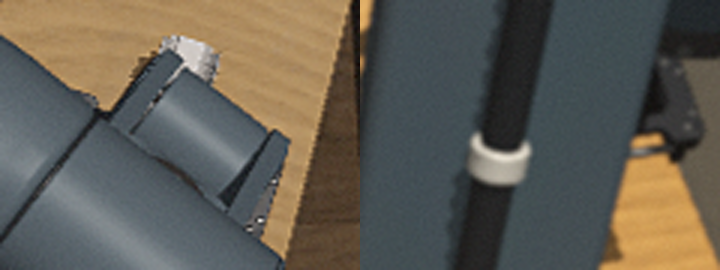

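The picture is mostly the arm, but the nose of the scoop shows just ahead of the wrist and the scoop is held. I'll lift, then swing over with small steps.

```bash
python3 steer.py '0 0 -.02 0 0 0 0;0 0 -.05 0 0 0 0;0 0 -.08 0 0 0 0;0 0 -.11 0 0 0 0;0 0 -.14 0 0 0 0;0 0 -.165 0 0 -1 0;.004 .01 -.18 0 0 -2 0;.012 .03 -.185 0 0 -4 0;.021 .053 -.185 0 0 -6 0;.031 .077 -.185 0 0 -8.5 0;.041 .101 -.185 0 0 -11 0;.050 .125 -.185 0 0 -14 0;.059 .147 -.185 0 0 -16.5 0;.067 .167 -.185 0 0 -18.5 0;.072 .179 -.185 0 0 -20 0;.074 .185 -.185 0 0 -20.3 0;.074 .185 -.185 0 0 -20.3 0;.074 .185 -.185 0 0 -20.3 0'
python3 - <<'E'
from rig import bot
from h import *
import cv2
s=bot.read_state();print(s["force"],s["moment"],s["grasp_force"])
t=bot.capture("top");sc=bot.capture("scene");w=bot.capture("wrist")
f=lambda im,x,y:cv2.resize(im[y:y+100,x:x+130],None,fx=3,fy=3,interpolation=cv2.INTER_CUBIC)
A=np.hstack([f(t["color"],250,160),f(sc["color"],240,150)])
cv2.imwrite("pics/w3.png",np.vstack([A,cv2.resize(w["color"][240:400,120:520],(780,270))])[:,:,::-1])
E
```

```text
time_s: 6.7
position: [0.4317, -0.0184, 0.2514]
tcp_rot: [[-1.0, 0.0, -0.0], [0.0, 1.0, -0.001], [0.0, -0.001, -1.0]]
force: [0.4, 0.2, -2.6]
opening: 0.168
grasp_force: 30.0
[ 0.38603609  0.22073794 -2.59684908] [-0.01903756  0.14431368  0.00202208] 29.995799772441387
```

View pics/w3.png

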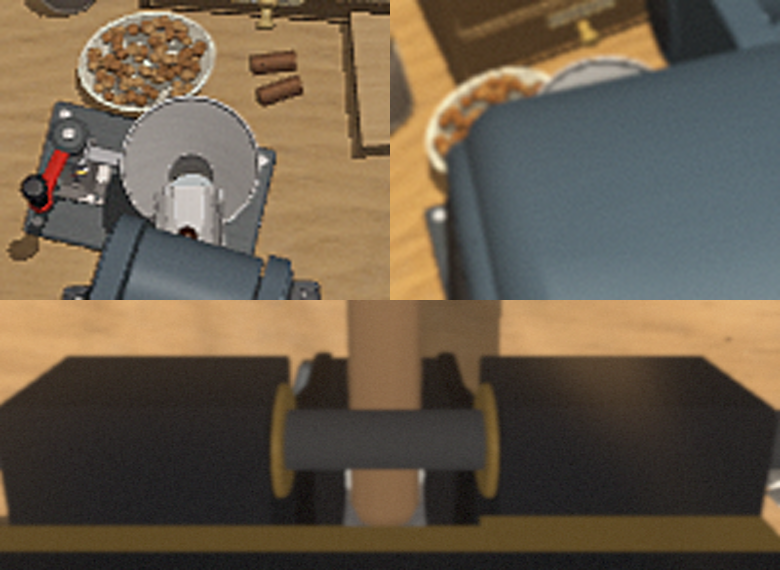

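In the top view, the scoop nose is at crop (190,178), which is full-image (313,219). That is centred sideways on the funnel mouth and just short of its centre, with the nuts still at the back of the trough.

```bash
python3 - <<'E'
from rig import bot
from h import *
s=bot.read_state();t=bot.capture("top")
print("nose lip",cast(t,313,219.2,.275))
F=np.array([.5937,-.018])
for z,t,k in((.235,10,.028),(.216,20,.026),(.213,25,.026),(.213,30,.025),(.213,40,.022),(.213,50,.02),(.214,60,.015)):
    R=toolR(0,t);S=R@np.array([[-1,0,0],[0,1,0],[0,0,-1.]])
    P=np.array([F[0]-k,F[1],z])+S@np.array([-.132,0,-.007]);rel(s,P,R)
E
```

```text
nose lip [ 0.56417471 -0.01813024  0.275     ]
[-0.0028  0.0006  0.0005] [-0.01 10.   -0.05] rows 0.057849193852840736 1.1645778877327089
[-0.0096  0.0006 -0.003 ] [-1.e-02  2.e+01 -5.e-02] rows 0.20117984973914046 2.328714097517063
[-0.0134  0.0006 -0.0109] [-1.0e-02  2.5e+01 -5.0e-02] rows 0.34610910080845436 2.9107846328033933
[-0.0192  0.0006 -0.0214] [-0.   30.   -0.05] rows 0.575225108959504 3.492855708251719
[-0.0344  0.0006 -0.041 ] [ 0.   40.   -0.05] rows 1.069742452647681 4.656998669280102
[-0.0518  0.0006 -0.0581] [ 1.e-02  5.e+01 -5.e-02] rows 1.5566898606101764 5.8211421701173744
[-0.0749  0.0006 -0.0733] [ 1.e-02  6.e+01 -5.e-02] rows 2.0965313436409345 6.985285940469317
```

```bash
python3 steer.py '-.001 0 0 0 5 0 0;-.003 0 0 0 10 0 0;-.006 0 -.001 0 15 0 0;-.0096 0 -.003 0 20 0 0;-.011 0 -.007 0 22 0 0;-.0134 0 -.011 0 25 0 0;-.0134 0 -.011 0 25 0 0;-.0155 0 -.015 0 27 0 0;-.019 0 -.021 0 30 0 0;-.019 0 -.021 0 30 0 0;-.019 0 -.021 0 30 0 0;-.019 0 -.021 0 30 0 0;-.019 0 -.021 0 30 0 0;-.026 0 -.031 0 35 0 0;-.034 0 -.041 0 40 0 0;-.034 0 -.041 0 40 0 0;-.034 0 -.041 0 40 0 0;-.052 0 -.058 0 50 0 0;-.052 0 -.058 0 50 0 0;-.052 0 -.058 0 50 0 0'
python3 - <<'E'
from rig import bot
from h import *
import cv2
t=bot.capture("top")
cv2.imwrite("pics/w4.png",cv2.resize(t["color"][160:260,240:370],None,fx=4,fy=4,interpolation=cv2.INTER_CUBIC)[:,:,::-1])
E
```

```text
time_s: 8.9
position: [0.4831, -0.0178, 0.3084]
tcp_rot: [[-0.642, -0.0, -0.767], [-0.001, 1.0, -0.0], [0.767, 0.0, -0.642]]
force: [-0.4, 0.3, -1.1]
opening: 0.169
grasp_force: 30.0
```

View pics/w4.png

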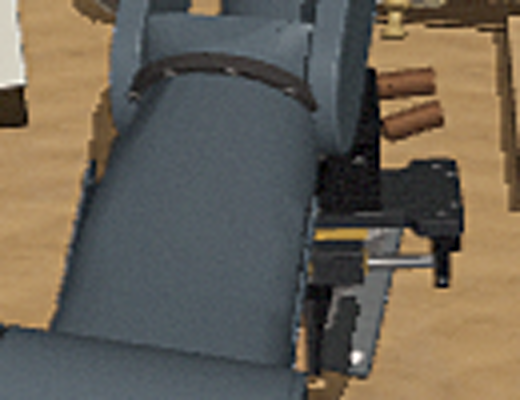

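The arm hides the funnel here, but the lifted weight has dropped by about 1.5 N. I'll tip a little more, then level the scoop and look again.

```bash
python3 steer.py '-.0015 0 -.014 0 5 0 0;-.003 0 -.0275 0 10 0 0;-.003 0 -.0275 0 10 0 0;-.003 0 -.0275 0 10 0 0;-.003 0 -.0275 0 10 0 0;-.0015 0 -.014 0 5 0 0;0 0 0 0 0 0 0;.002 0 .021 0 -10 0 0;-.001 0 .037 0 -17.5 0 0;-.0037 0 .0533 0 -25 0 0;-.0035 0 .061 0 -33 0 0;-.003 0 .066 0 -42 0 0;-.0026 0 .0686 0 -50 0 0;-.0026 0 .0686 0 -50 0 0'
python3 - <<'E'
from rig import bot
from h import *
import cv2
s=bot.read_state();print(s["force"],s["moment"])
t=bot.capture("top");sc=bot.capture("scene")
a=[cv2.resize(c["color"][160:260,240:340],None,fx=4,fy=4,interpolation=cv2.INTER_CUBIC) for c in (t,sc)]
cv2.imwrite("pics/w5.png",np.hstack(a)[:,:,::-1])
rel(s,[.4366,-.2165,.25],toolR(-20.3));rel(s,[.4366,-.2165,.0065],toolR(-20.3))
E
```

```text
time_s: 10.35
position: [0.4253, -0.016, 0.2639]
tcp_rot: [[-1.0, 0.001, -0.004], [0.001, 1.0, 0.001], [0.004, 0.001, -1.0]]
force: [-0.3, 0.4, -1.9]
opening: 0.169
grasp_force: 30.0
[-0.2623575   0.41193063 -1.90081412] [0.07890588 0.16464258 0.00785569]
[-0.0115 -0.2006  0.0136] [ 0.03 -0.27 20.25] rows 4.026744211280937 2.3581418222973216
[-0.0126 -0.2009  0.2571] [ 0.03 -0.27 20.25] rows 6.529663682169621 2.3581418222973216
```

View pics/w5.png

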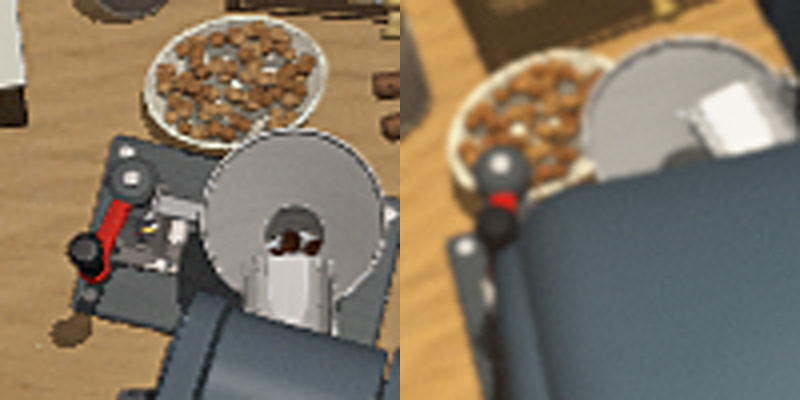

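Nuts show at the bottom of the spout at crop (295,242), and the visible part of the scoop is empty. Next I'll put the scoop back where it was.

```bash
python3 steer.py '0 -.01 0 0 0 1 0;-.002 -.03 0 0 0 3 0;-.004 -.06 0 0 0 6 0;-.006 -.095 .005 0 0 10 0;-.008 -.13 .01 0 0 14 0;-.010 -.165 .013 0 0 17.5 0;-.011 -.19 .02 0 0 20 0;-.012 -.2 .05 0 0 20.3 0;-.0125 -.2009 .085 0 0 20.3 0;-.0125 -.2009 .12 0 0 20.3 0;-.0125 -.2009 .155 0 0 20.3 0;-.0125 -.2009 .19 0 0 20.3 0;-.0125 -.2009 .215 0 0 20.3 0;-.0125 -.2009 .235 0 0 20.3 0;-.0125 -.2009 .247 0 0 20.3 0;-.0125 -.2009 .252 0 0 20.3 0;-.0125 -.2009 .252 0 0 20.3 0'
```

```text
time_s: 12.15
position: [0.4457, -0.2193, 0.0106]
tcp_rot: [[-0.938, 0.347, -0.001], [0.347, 0.938, 0.0], [0.001, 0.0, -1.0]]
force: [-0.2, -0.5, -1.1]
opening: 0.169
grasp_force: 30.0
```

```bash
python3 steer.py '0 0 .002 0 0 0 0;0 0 .004 0 0 0 0;0 0 .004 0 0 0 0'; python3 steer.py '0 0 .001 0 0 0 0.5;0 0 .001 0 0 0 0.6;0 0 .001 0 0 0 0.6;0 0 .001 0 0 0 .6;0 0 0 0 0 0 0.6;0 0 -.02 0 0 0 0.6;0 0 -.06 0 0 0 0.6;0 0 -.11 0 0 0 .6;0 0 -.16 0 0 0 .6;0 0 -.21 0 0 0 .6;0 .03 -.25 0 0 0 1;0 .07 -.27 0 0 0 1'
python3 - <<'E'
from rig import bot
from h import *
s=bot.read_state();R=np.array([[.0,0,0]])
G=np.array([.566,.105]);print(s["position"])
E
```

```text
time_s: 12.45
position: [0.4455, -0.2189, 0.008]
tcp_rot: [[-0.938, 0.347, 0.001], [0.347, 0.938, -0.001], [-0.001, -0.0, -1.0]]
force: [-0.4, 0.6, -1.5]
opening: 0.167
grasp_force: 30.0
time_s: 13.65
position: [0.471, -0.1545, 0.2818]
tcp_rot: [[-0.937, 0.35, 0.007], [0.35, 0.937, -0.005], [-0.008, -0.002, -1.0]]
force: [0.9, 1.3, 0.5]
opening: 0.707
grasp_force: 0.0
[ 0.47104504 -0.1545244   0.2817938 ]
```

```bash
python3 - <<'E'
from rig import bot
from h import *
import pickle
s=bot.read_state();print(np.round(s["joint_positions"],1),np.array(bot.read_state()["force"]).round(2))
d={n:bot.capture(n) for n in("top","scene")};pickle.dump(d,open("d1.pkl","wb"))
rel(s,[.60,.095,.31],toolR(-20.3))
E
```

```text
[ -31.1   15.8   96.2   -0.    67.5 -100.6] [0.88 1.31 0.52]
[-0.0337  0.2788 -0.0285] [-0.11  0.45 -0.18] rows 5.645791220193854 0.05815569294835416
```

```bash
python3 steer.py '-.034 .279 -.028 0 0 0 1;-.034 .279 -.028 0 0 0 1;-.034 .279 -.028 0 0 0 1;-.034 .279 -.028 0 0 0 1;-.034 .279 -.028 0 0 0 1;-.034 .279 -.028 0 0 0 1;-.034 .279 -.028 0 0 0 1;-.034 .279 -.028 0 0 0 1;-.034 .279 -.028 0 0 0 1'
python3 - <<'E'
from rig import bot
from h import *
import cv2,pickle
s=bot.read_state();w=bot.capture("wrist");pickle.dump((s,w),open("w6.pkl","wb"));print(s["position"],s["force"])
d=pickle.load(open("d1.pkl","rb"));f=lambda im,x,y:cv2.resize(im[y:y+100,x:x+110],(330,300),interpolation=cv2.INTER_CUBIC)
L=np.vstack([f(d["top"]["color"],245,170),f(d["top"]["color"],340,220)])
M=cv2.resize(w["color"],(460,345));M=np.vstack([M,cv2.resize(f(d["scene"]["color"],240,150),(460,255))])
cv2.imwrite("pics/w6.png",np.hstack([L,M])[:,:,::-1])
E
```

```text
time_s: 14.65
position: [0.597, 0.0956, 0.3045]
tcp_rot: [[-0.938, 0.348, -0.003], [0.348, 0.938, -0.001], [0.002, -0.002, -1.0]]
force: [0.8, -0.5, 0.6]
opening: 0.997
grasp_force: 0.0
[0.59704858 0.09556193 0.30446911] [ 0.80420267 -0.47134242  0.57185717]
```

View pics/w6.png

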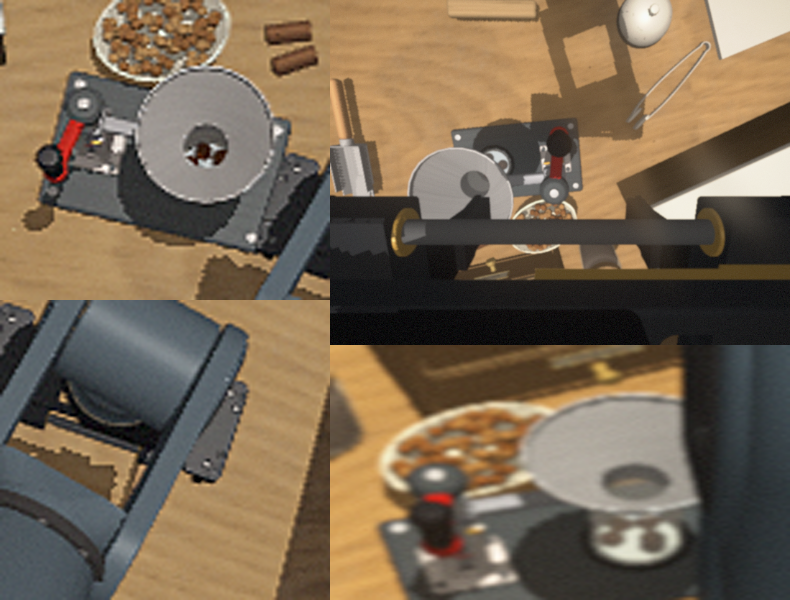

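The wrist view (right, scaled 1/1.391) shows the scoop trough empty on the counter. The grip is at about full-image (319,197) and the lever hub at (310,268). The other views show the nuts inside the tube and the lever still open.

```bash
python3 - <<'E'
from h import *
import cv2,pickle
s,w=pickle.load(open("w6.pkl","rb"));c=w["color"]
x0,y0=290,165
g=cv2.cvtColor(c,cv2.COLOR_RGB2HSV)[y0:y0+70,x0:x0+60]
m=((g[...,2]<50)).astype(np.uint8)
n,l,st,ce=cv2.connectedComponentsWithStats(m)
for i in range(1,n):
    if st[i,4]>60: print(st[i],ce[i]+[x0,y0])
print("\n".join("".join("#" if v else "." for v in r[::1]) for r in m[5:60:2]))
hub=wcast(w,s,310,268.5,.195);print("hub",hub)
for u,v in((319,197),(319,195),(321,197)): print(wcast(w,s,u,v,.24))
for i in range(4):
    pass
E
```

```text
[ 11  16  34  37 794] [316.35390428 200.21410579]
............................................................
............................................................
............................................................
............................................................
............................................................
............................................................
........................########............................
......................######.#.#.##.........................
....................#############.##........................
.................###################........................
..............######################.##.#...................
.............######################.##......................
............#################.####.###.#..#.................
...........###################.#####..#.#...................
............######################.##..#...#................
............############################..#.................
.............#######################.#.....#................
..............#######################..#####................
..............#############################.................
..............#####################.##.###..................
..............######################.#.####.................
................########################....................
..................####################......................
.......................#############........................
............................................................
............................................................
............................................................
............................................................
hub [0.62014179 0.08187896 0.195     ]
[0.56448126 0.10952069 0.24      ]
[0.56333678 0.10994296 0.24      ]
[0.56490314 0.11065955 0.24      ]
```

```bash
python3 - <<'E'
from rig import bot
from h import *
s=bot.read_state();R=toolR(-25)
rel(s,[.565,.108,.30],R);rel(s,[.565,.108,.193],R)
E
```

```text
[0.0346 0.0007 0.0048] [-0.07 -0.09  4.62] rows 0.6979457160176095 0.5379798207051154
[0.0344 0.0008 0.1118] [-0.07 -0.09  4.62] rows 2.340078250642517 0.5379798207051154
```

```bash
python3 steer.py '.034 0 0 0 0 4.6 1;.034 0 0 0 0 4.6 1;.034 .001 .03 0 0 4.6 1;.034 .001 .06 0 0 4.6 1;.034 .001 .085 0 0 4.6 1;.034 .001 .1 0 0 4.6 1;.034 .001 .111 0 0 4.6 1;.034 .001 .111 0 0 4.6 1;.034 .001 .111 0 0 4.6 1'
```

```text
time_s: 15.6
position: [0.5671, 0.109, 0.195]
tcp_rot: [[-0.907, 0.421, 0.001], [0.421, 0.907, -0.0], [-0.001, 0.0, -1.0]]
force: [-0.3, -0.8, 0.8]
opening: 0.999
grasp_force: 0.0
```

```bash
python3 steer.py '.002 0 .001 0 0 0 0;.002 0 .001 0 0 0 0;.002 0 .001 0 0 0 0;.002 0 .001 0 0 0 0;.002 0 .001 0 0 0 0;.002 0 .001 0 0 0 0;.002 0 .001 0 0 0 0;.002 0 .001 0 0 0 0;.002 0 .001 0 0 0 0;.002 0 .001 0 0 0 0;.002 0 .001 0 0 0 0;.002 0 .001 0 0 0 0;.002 0 .001 0 0 0 0;.002 0 .001 0 0 0 0'
```

```text
time_s: 17.0
position: [0.5644, 0.1104, 0.1934]
tcp_rot: [[-0.907, 0.421, -0.001], [0.421, 0.907, -0.0], [0.0, -0.0, -1.0]]
force: [-1.5, 0.3, -0.2]
opening: 0.24
grasp_force: 29.4
```

```bash
python3 - <<'E'
from rig import bot
s=bot.read_state();print(s["grasp_force"],s["opening"]*87,s["force"],s["position"])
E
```

```text
29.420664454519283 20.86135088404424 [-1.46926527  0.30010963 -0.15576598] [0.56440948 0.11035016 0.19341501]
```

```bash
python3 steer.py '0 0 0 0 0 0 0;0 0 0 0 0 0 0;0 0 0 0 0 0 0;0 0 0 0 0 0 0'
python3 - <<'E'
from rig import bot
from h import *
import cv2
s=bot.read_state();print(s["grasp_force"],s["opening"]*87,s["force"])
cs=[bot.capture(n)["color"] for n in("wrist","scene")]
cv2.imwrite("pics/w7.png",np.hstack([cv2.resize(cs[0][150:420,140:500],(480,360)),cv2.resize(cs[1][165:255,230:310],(320,360),interpolation=cv2.INTER_CUBIC)])[:,:,::-1])
E
```

```text
time_s: 17.4
position: [0.5644, 0.1104, 0.1934]
tcp_rot: [[-0.907, 0.421, -0.001], [0.421, 0.907, -0.0], [0.0, -0.0, -1.0]]
force: [-0.8, -1.8, 0.2]
opening: 0.24
grasp_force: 29.4
29.418101357232445 20.873013335287403 [-0.82572771 -1.77229138  0.18650904]
```

```bash
python3 steer.py '0 0 0 0 0 0 .4;0 0 0 0 0 0 .4;0 0 0 0 0 0 .4;0 0 .002 0 0 0 .4;0 0 .004 0 0 0 .4;0 0 .004 0 0 0 .4'; python3 steer.py '0 0 0 0 0 0 0;0 0 0 0 0 0 0;0 0 0 0 0 0 0;0 0 0 0 0 0 0;0 0 0 0 0 0 0;0 0 0 0 0 0 0;0 0 0 0 0 0 0;0 0 0 0 0 0 0'
```

```text
time_s: 18.1
position: [0.5645, 0.1105, 0.1891]
tcp_rot: [[-0.907, 0.421, -0.001], [0.421, 0.907, 0.0], [0.001, -0.0, -1.0]]
force: [0.1, -0.4, 0.2]
opening: 0.397
grasp_force: 0.0
time_s: 18.9
position: [0.5647, 0.1104, 0.1895]
tcp_rot: [[-0.907, 0.421, 0.0], [0.421, 0.907, -0.0], [-0.0, -0.0, -1.0]]
force: [0.1, -0.8, -0.4]
opening: 0.239
grasp_force: 30.0
```

```bash
cat > cap.py <<'E'
import sys,pickle
from rig import bot
import numpy as np
s=bot.read_state();d={n:bot.capture(n) for n in("top","scene","wrist")};d["s"]=s
pickle.dump(d,open(sys.argv[1],"wb"));print(np.round(s["position"],4),np.round(s["force"],1),np.round(s["moment"],2),round(s["grasp_force"],1),s["time_s"])
E
python3 cap.py base.pkl; python3 steer.py '0 0 -.003 0 0 0 0;0 0 -.008 0 0 0 0;0 0 -.014 0 0 0 0;0 0 -.02 0 0 0 0;0 0 -.026 0 0 0 0;0 0 -.032 0 0 0 0;0 0 -.038 0 0 0 0;0 0 -.044 0 0 0 0;0 0 -.05 0 0 0 0;0 0 -.055 0 0 0 0;0 0 -.058 0 0 0 0;0 0 -.06 0 0 0 0;0 0 -.06 0 0 0 0;0 0 -.06 0 0 0 0'; python3 cap.py up.pkl
```

```text
[0.5647 0.1104 0.1895] [ 0.1 -0.8 -0.4] [-0.02 -0.02  0.03] 30.0 18.9
time_s: 20.45
position: [0.5647, 0.1104, 0.2496]
tcp_rot: [[-0.907, 0.421, 0.0], [0.421, 0.907, -0.0], [-0.0, -0.0, -1.0]]
force: [1.9, -1.6, -5.3]
opening: 0.245
grasp_force: 30.0
[0.5647 0.1104 0.2496] [ 1.9 -1.6 -5.3] [-0.31 -0.25  0.01] 30.0 20.45
```

```bash
python3 - <<'E'
from h import *
import cv2,pickle
b=pickle.load(open("base.pkl","rb"));u=pickle.load(open("up.pkl","rb"))
f=lambda d,n,x,y,w,h,W,H:cv2.resize(d[n]["color"][y:y+h,x:x+w],(W,H),interpolation=cv2.INTER_CUBIC)
rows=[np.hstack([f(d,"scene",235,170,60,60,270,270),f(d,"top",255,185,60,60,270,270),f(d,"wrist",180,130,240,270,240,270)]) for d in(b,u)]
cv2.imwrite("pics/w8.png",np.vstack(rows)[:,:,::-1])
E
```

```text
(no output)
```

View pics/w8.png

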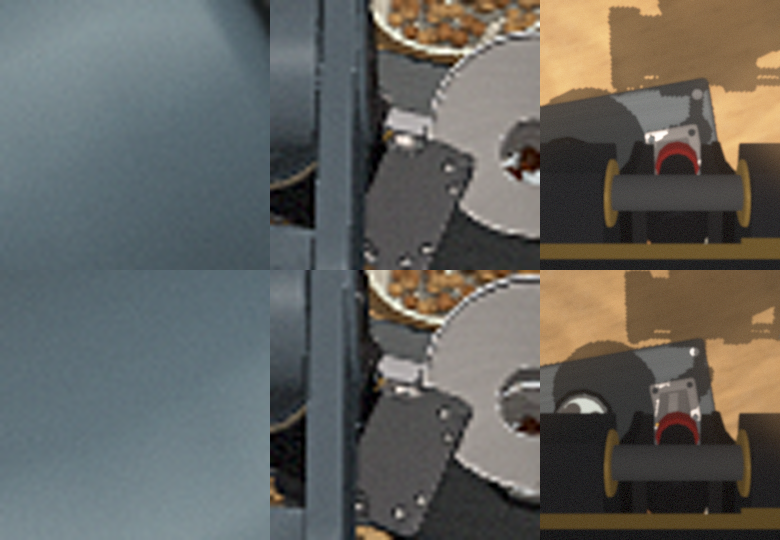

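The wrist crops show the red lever ring in the same place against the fingers before and after the lift (crop y 143 and 413−270). That means almost no slip. I'll measure it from the red mask.

```bash
cat > red.py <<'E'
import sys
from h import *
import cv2,pickle
for n in sys.argv[1:]:
    d=pickle.load(open(n,"rb"));c=d["wrist"]["color"].astype(int)[200:320,200:440]
    m=((c[...,0]>90)&(c[...,1]<60)&(c[...,2]<60)).astype(np.uint8)
    k,l,st,ce=cv2.connectedComponentsWithStats(m);i=1+np.argmax(st[1:,4]);print(n,st[i],ce[i]+200)
E
python3 red.py base.pkl up.pkl; python3 - <<'E'
import pickle
from h import *
d=pickle.load(open("up.pkl","rb"))
print(np.round(d["wrist"]["mount"],3).tolist(),d["wrist"]["K"][0])
def pr(P):  # tool coords->pixel
    M=d["wrist"]["mount"];q=M[:3,:3].T@(np.array(P)-M[:3,3]);q=d["wrist"]["K"]@(q*[1,-1,-1]);return q[:2]/q[2]
for dz in(0,.002,.004):print(pr([.011,0,.003+dz]),pr([.011,.01,.003+dz]))
E
```

```text
base.pkl [ 95  72  44  32 520] [316.42884615 283.50961538]
up.pkl [ 96  75  43  28 328] [316.95731707 285.99390244]
[[0.0, 0.967, 0.256, 0.07], [1.0, 0.0, -0.001, 0.0], [-0.001, 0.256, -0.967, -0.163], [0.0, 0.0, 0.0, 1.0]] [377.43508591   0.         316.92690562]
[315.82588156 269.0311647 ] [337.27891513 269.02790646]
[315.83400598 267.59803972] [337.05386276 267.59489079]
[315.84195568 266.19573506] [336.83365004 266.19269151]
```

```bash
sed -i 's/m=((c.*$/m=((c[...,0]>45)\&(c[...,0]>2.2*c[...,1])\&(c[...,0]>2.2*c[...,2])).astype(np.uint8)/' red.py; python3 red.py base.pkl up.pkl; python3 - <<'E'
import pickle
for n in("base.pkl","up.pkl"):
    c=pickle.load(open(n,"rb"))["wrist"]["color"];print([c[r,317].tolist() for r in range(266,282)])
E
```

```text
base.pkl [ 96  73  43  30 494] [316.53036437 283.89878543]
up.pkl [ 96  73  42  30 497] [316.56740443 283.80482897]
[[159, 149, 142], [157, 145, 136], [145, 136, 130], [134, 122, 117], [120, 102, 97], [117, 82, 76], [108, 52, 48], [108, 42, 36], [110, 47, 42], [108, 37, 32], [110, 42, 34], [113, 38, 33], [119, 36, 30], [134, 45, 39], [138, 40, 36], [138, 47, 39]]
[[120, 112, 105], [122, 114, 109], [119, 112, 105], [113, 106, 101], [109, 94, 90], [99, 68, 64], [88, 44, 38], [88, 32, 28], [85, 31, 27], [89, 33, 30], [91, 31, 29], [89, 22, 18], [101, 35, 31], [109, 38, 34], [111, 33, 26], [115, 36, 31]]
```

```bash
cat > arc.py <<'E'
import sys
from rig import bot
from h import *
s=bot.read_state();A=np.array([.6188,.0835]);p=np.array(s["position"]);R0=np.array(s["tcp_rot"])
v=p[:2]-A;r0=np.hypot(*v);a0=np.degrees(np.arctan2(v[1],v[0]));print("r",r0,"ang",a0,"z",p[2])
z=.2496
for t in map(float,sys.argv[1:]):
    a=np.radians(a0-t);P=np.r_[A+.0604*np.array([np.cos(a),np.sin(a)]),z]
    print(t,np.round(R0.T@(P-p),4))
E
python3 arc.py 4 8 12 16 20 24 28 32 36 40 
```

```text
r 0.06046984284935133 ang 153.61325854550364 z 0.2494574538462409
4.0 [-0.0003  0.0042 -0.0001]
8.0 [-0.0009  0.0084 -0.0001]
12.0 [-0.0017  0.0125 -0.0001]
16.0 [-0.0028  0.0166 -0.0001]
20.0 [-0.0043  0.0206 -0.0001]
24.0 [-0.0059  0.0244 -0.0001]
28.0 [-0.0079  0.0282 -0.0001]
32.0 [-0.0101  0.0318 -0.0001]
36.0 [-0.0125  0.0352 -0.0002]
40.0 [-0.0152  0.0384 -0.0002]
```

```bash
python3 steer.py '-.0003 .0042 0 0 0 4 0;-.0009 .0084 0 0 0 8 0;-.0017 .0125 0 0 0 12 0;-.0028 .0166 0 0 0 16 0;-.0043 .0206 0 0 0 20 0;-.0059 .0244 0 0 0 24 0;-.0079 .0282 0 0 0 28 0;-.0101 .0318 0 0 0 32 0;-.0125 .0352 0 0 0 36 0;-.0152 .0384 0 0 0 40 0;-.0152 .0384 0 0 0 40 0;-.0152 .0384 0 0 0 40 0'; python3 arc.py 4 8 12 16 20 24 28 30 32 34 36 38; python3 cap.py mid.pkl; python3 red.py mid.pkl
```

```text
time_s: 21.8
position: [0.595, 0.1398, 0.2494]
tcp_rot: [[-0.426, 0.905, 0.001], [0.905, 0.426, 0.002], [0.001, 0.002, -1.0]]
force: [3.9, 2.8, -5.6]
opening: 0.243
grasp_force: 30.0
r 0.06109597001089278 ang 112.90200458020261 z 0.2493976479076835
4.0 [-0.001   0.0042 -0.0002]
8.0 [-0.0016  0.0083 -0.0002]
12.0 [-0.0025  0.0125 -0.0002]
16.0 [-0.0037  0.0165 -0.0002]
20.0 [-0.0052  0.0205 -0.0002]
24.0 [-0.0069  0.0243 -0.0002]
28.0 [-0.0089  0.028  -0.0002]
30.0 [-0.01    0.0298 -0.0002]
32.0 [-0.0112  0.0316 -0.0002]
34.0 [-0.0124  0.0333 -0.0002]
36.0 [-0.0137  0.035  -0.0002]
38.0 [-0.015   0.0366 -0.0002]
[0.595  0.1398 0.2494] [ 3.9  2.8 -5.6] [ 0.17 -0.44  0.21] 30.0 21.8
mid.pkl [ 96  73  42  30 503] [316.76739563 283.71570577]
```

```bash
python3 steer.py '-.0004 .0042 0 0 0 4 0;-.0010 .0083 0 0 0 8 0;-.0019 .0125 0 0 0 12 0;-.0030 .0165 0 0 0 16 0;-.0045 .0205 0 0 0 20 0;-.0062 .0243 0 0 0 24 0;-.0082 .028 0 0 0 28 0;-.0093 .0298 0 0 0 30 0;-.0105 .0316 0 0 0 32 0;-.0105 .0316 0 0 0 32 0;-.0105 .0316 0 0 0 32 0'; python3 arc.py 1 2 3 4 5 ; python3 cap.py m2.pkl; python3 red.py m2.pkl
```

```text
time_s: 23.05
position: [0.6284, 0.1452, 0.2496]
tcp_rot: [[0.118, 0.993, 0.002], [0.993, -0.118, 0.004], [0.005, 0.002, -1.0]]
force: [5.9, 7.3, -6.6]
opening: 0.242
grasp_force: 30.0
r 0.06244702121386727 ang 81.12248317629201 z 0.24956473003430715
1.0 [-0.0021  0.001  -0.    ]
2.0 [-0.0022  0.002  -0.    ]
3.0 [-0.0022  0.0031 -0.    ]
4.0 [-0.0023  0.0041 -0.    ]
5.0 [-0.0025  0.0052 -0.    ]
[0.6284 0.1452 0.2496] [ 5.9  7.3 -6.6] [ 0.82 -0.68  0.32] 30.0 23.05
m2.pkl [ 95  73  43  31 493] [315.86612576 284.06693712]
```

```bash
python3 - <<'E'
from scipy.optimize import least_squares
import numpy as np
p=np.array([[.5647,.1104],[.595,.1398],[.6284,.1452]])
for F in (0,.0002,.0004):
    # tool displaced toward commanded; true point = measured + F*force
    q=p+F*np.array([[1.9,-1.6],[3.9,2.8],[5.9,7.3]])
    r=least_squares(lambda a:np.hypot(*(q-a).T)-.06,[.62,.083]);v=q[2]-r.x;print(r.x,r.fun,np.degrees(np.arctan2(v[1],v[0])))
E
python3 steer.py '.0015 .001 0 0 0 1 0;.0015 .002 0 0 0 2 0;.0015 .003 0 0 0 2 0;.0015 .004 0 0 0 2 0;.0015 .004 0 0 0 2 0'; python3 cap.py m3.pkl
```

```text
[0.61958204 0.0855476 ] [ 0.00024682 -0.00043827  0.00030062] 81.59129238850888
[0.62084741 0.08673443] [ 0.00045676 -0.00080476  0.0005585 ] 81.70899163022612
[0.62206644 0.08791665] [ 0.00067471 -0.0011788   0.0008278 ] 81.78310001078246
time_s: 23.7
position: [0.6314, 0.1447, 0.2495]
tcp_rot: [[0.154, 0.988, -0.001], [0.988, -0.154, 0.002], [0.002, -0.001, -1.0]]
force: [2.1, 4.6, -4.3]
opening: 0.238
grasp_force: 30.0
[0.6314 0.1447 0.2495] [ 2.1  4.6 -4.3] [ 0.62 -0.29  0.21] 30.0 23.7
```

```bash
python3 steer.py '.0003 .001 0 0 0 1 0;.0002 .002 0 0 0 2 0;.0002 .003 0 0 0 2 0;.0002 .004 0 0 0 3 0;.0002 .004 0 0 0 3 0;.0002 .004 0 0 0 3 0'; python3 cap.py m4.pkl
```

```text
time_s: 24.45
position: [0.6336, 0.1443, 0.2494]
tcp_rot: [[0.206, 0.979, -0.005], [0.979, -0.206, 0.001], [0.0, -0.005, -1.0]]
force: [-2.0, 4.4, -3.2]
opening: 0.241
grasp_force: 30.0
[0.6336 0.1443 0.2494] [-2.   4.4 -3.2] [0.67 0.28 0.35] 30.0 24.45
```

```bash
python3 steer.py '.0002 .001 0 0 0 1 0;.0002 .002 0 0 0 1 0;.0002 .003 0 0 0 1 0;0 .004 0 0 0 1 0;0 .004 0 0 0 1 0;0 .004 0 0 0 1 0'; python3 cap.py m5.pkl
```

```text
time_s: 25.2
position: [0.6335, 0.1441, 0.2489]
tcp_rot: [[0.222, 0.975, -0.014], [0.975, -0.222, 0.002], [-0.001, -0.014, -1.0]]
force: [-8.8, 6.2, 0.2]
opening: 0.238
grasp_force: 30.0
[0.6335 0.1441 0.2489] [-8.8  6.2  0.2] [0.7  1.24 0.27] 30.0 25.2
```

```bash
python3 steer.py '0 .001 0 0 0 0 0;0 .002 0 0 0 0 0;0 .003 0 0 0 0 0;0 .004 0 0 0 0 0;0 .004 0 0 0 0 0;0 .004 0 0 0 0 0'; python3 cap.py m6.pkl;python3 red.py m4.pkl m5.pkl m6.pkl
```

```text
time_s: 25.95
position: [0.6333, 0.144, 0.2476]
tcp_rot: [[0.222, 0.975, -0.024], [0.975, -0.222, 0.003], [-0.003, -0.024, -1.0]]
force: [-17.2, 6.7, 0.3]
opening: 0.241
grasp_force: 30.0
[0.6333 0.144  0.2476] [-17.2   6.7   0.3] [0.91 2.14 0.09] 30.0 25.95
m4.pkl [ 96  72  44  32 517] [317.04061896 283.85686654]
m5.pkl [ 96  72  44  32 508] [317.21456693 283.16338583]
m6.pkl [ 97  72  43  30 502] [318.34462151 283.10557769]
```

```bash
python3 steer.py '0 -.002 0 0 0 0 0;0 -.004 0 0 0 0 0;0 -.006 0 0 0 0 0;0 -.006 0 0 0 0 0;0 -.006 0 0 0 0 0'; python3 cap.py m7.pkl;python3 red.py m7.pkl
python3 - <<'E'
import pickle,cv2
from h import *
D={n:pickle.load(open(n+".pkl","rb")) for n in("base","up","m4","m7")}
# funnel rim edge shift between frames in the top view: sub-pixel phase via ECC on the funnel's far right part
for n in("top","scene"):
    g={k:cv2.cvtColor(d[n]["color"],cv2.COLOR_RGB2GRAY).astype(np.float32) for k,d in D.items()}
    A=(slice(190,240),slice(305,345)) if n=="top" else (slice(165,225),slice(290,345))
    for k in("m4","m7","base"):
        W=np.eye(2,3,dtype=np.float32)
        try: cc,W=cv2.findTransformECC(g["up"][A],g[k][A],W,cv2.MOTION_TRANSLATION);print(n,k,cc,W[:,2])
        except Exception as e: print(n,k,"fail")
for z in(.183,.243):print([proj(D["up"][n],np.array([.5937,-.018,z])) for n in("top","scene")])
E
```

```text
time_s: 26.6
position: [0.6334, 0.144, 0.2478]
tcp_rot: [[0.223, 0.975, -0.01], [0.975, -0.223, 0.001], [-0.001, -0.01, -1.0]]
force: [-4.1, 5.1, -5.6]
opening: 0.24
grasp_force: 30.0
[0.6334 0.144  0.2478] [-4.1  5.1 -5.6] [0.61 0.57 0.21] 30.0 26.6
m7.pkl [ 97  72  43  31 505] [317.22178218 282.99405941]
top m4 0.9997372672882902 [ 0.00330657 -0.00464241]
top m7 0.9964553171358689 [0.00126492 0.07396951]
top base 0.7791032486553046 [0.19307856 2.489885  ]
scene m4 fail
scene m7 fail
scene base fail
[array([312.98311044, 214.67651782]), array([311.80002489, 191.59635514])]
[array([312.77259129, 209.76709473]), array([311.41074148, 176.5561121 ])]
```

```bash
cat > ht.py <<'E'
import sys,pickle,cv2
from h import *
# rim outline: subpixel edge of far rim (column profiles) in top view: bright wood/bowl vs rim; compare by 1-D shift of vertical profiles
D={n:pickle.load(open(n+".pkl","rb")) for n in sys.argv[1:]}
g={k:cv2.cvtColor(d["top"]["color"],cv2.COLOR_RGB2GRAY).astype(np.float32) for k,d in D.items()}
def shift(a,b,init,box):
    x,y,w,h=box
    W=np.float32([[1,0,0],[0,1,init]]);M=None
    cc,W=cv2.findTransformECC(a[y:y+h,x:x+w].copy(),b,np.float32([[1,0,x],[0,1,y+init]]),cv2.MOTION_TRANSLATION,(3,200,1e-7),None,1)
    return round(cc,4),round(float(W[0,2]-x),3),round(float(W[1,2]-y),3)
k0=sys.argv[1]
for k in sys.argv[1:]:
    for box in((300,185,40,14),(325,195,18,45),(305,228,30,14)):
        try:print(k,box,shift(g[k0],g[k],5 if k=="base" else 0,box))
        except cv2.error:print(k,box,"fail")
E
python3 ht.py up base mid m2 m3 m4 m5 m6 m7
```

```text
up (300, 185, 40, 14) (1.0, 0.0, 0.0)
up (325, 195, 18, 45) (1.0, 0.0, 0.0)
up (305, 228, 30, 14) (1.0, 0.0, 0.0)
base (300, 185, 40, 14) fail
base (325, 195, 18, 45) (0.6897, -1.039, 4.735)
base (305, 228, 30, 14) (0.8304, 1.018, 3.133)
mid (300, 185, 40, 14) (0.9954, 0.007, 0.013)
mid (325, 195, 18, 45) (0.992, 0.001, -0.027)
mid (305, 228, 30, 14) (0.9959, -0.009, 0.023)
m2 (300, 185, 40, 14) (0.9975, 0.023, -0.0)
m2 (325, 195, 18, 45) (0.9949, 0.007, -0.003)
m2 (305, 228, 30, 14) (0.9969, -0.027, -0.002)
m3 (300, 185, 40, 14) (0.9977, 0.013, 0.003)
m3 (325, 195, 18, 45) (0.9955, 0.003, -0.006)
m3 (305, 228, 30, 14) (0.9972, -0.028, 0.018)
m4 (300, 185, 40, 14) (0.9965, 0.026, 0.009)
m4 (325, 195, 18, 45) (0.9948, 0.009, -0.006)
m4 (305, 228, 30, 14) (0.9965, -0.024, 0.019)
m5 (300, 185, 40, 14) (0.9899, -0.002, 0.013)
m5 (325, 195, 18, 45) (0.988, 0.008, 0.026)
m5 (305, 228, 30, 14) (0.9935, -0.018, -0.022)
m6 (300, 185, 40, 14) (0.9278, 0.006, 0.102)
m6 (325, 195, 18, 45) (0.9456, 0.023, 0.141)
m6 (305, 228, 30, 14) (0.98, 0.046, 0.022)
m7 (300, 185, 40, 14) (0.9323, 0.007, 0.115)
m7 (325, 195, 18, 45) (0.9446, 0.024, 0.107)
m7 (305, 228, 30, 14) (0.9814, 0.051, 0.01)
```

```bash
python3 steer.py '0 0 -.001 0 0 0 0;0 0 -.002 0 0 0 0;0 0 -.002 0 0 0 0;0 0 -.002 0 0 0 0'; python3 cap.py m8.pkl; python3 ht.py up m8
```

```text
time_s: 27.15
position: [0.6333, 0.144, 0.248]
tcp_rot: [[0.223, 0.975, -0.012], [0.975, -0.223, 0.001], [-0.001, -0.012, -1.0]]
force: [-2.7, 5.3, -11.5]
opening: 0.242
grasp_force: 30.0
[0.6333 0.144  0.248 ] [ -2.7   5.3 -11.5] [0.71 0.23 0.22] 30.0 27.15
up (300, 185, 40, 14) (1.0, 0.0, 0.0)
up (325, 195, 18, 45) (1.0, 0.0, 0.0)
up (305, 228, 30, 14) (1.0, 0.0, 0.0)
m8 (300, 185, 40, 14) (0.9382, 0.007, 0.106)
m8 (325, 195, 18, 45) (0.9553, 0.01, 0.106)
m8 (305, 228, 30, 14) (0.9832, 0.046, 0.026)
```

```bash
python3 steer.py '0 -.003 0 0 0 -2 0;0 -.006 0 0 0 -4 0;0 -.009 .001 0 0 -6 0;-.0004 -.012 .001 0 0 -8 0;-.0007 -.014 .001 0 0 -10 0;-.0007 -.014 .001 0 0 -10 0;-.0007 -.014 .001 0 0 -10 0'; python3 cap.py m9.pkl; python3 ht.py up m9; python3 red.py m9.pkl
```

```text
time_s: 28.0
position: [0.6227, 0.1451, 0.2483]
tcp_rot: [[0.051, 0.999, -0.004], [0.999, -0.051, -0.001], [-0.001, -0.004, -1.0]]
force: [3.7, 2.6, -15.1]
opening: 0.243
grasp_force: 30.0
[0.6227 0.1451 0.2483] [  3.7   2.6 -15.1] [ 0.33 -0.41  0.18] 30.0 28.0
up (300, 185, 40, 14) (1.0, 0.0, 0.0)
up (325, 195, 18, 45) (1.0, 0.0, 0.0)
up (305, 228, 30, 14) (1.0, 0.0, 0.0)
m9 (300, 185, 40, 14) (0.9523, -0.022, 0.068)
m9 (325, 195, 18, 45) (0.9634, 0.008, 0.09)
m9 (305, 228, 30, 14) (0.9856, 0.041, 0.022)
m9.pkl [ 96  72  43  32 511] [316.59882583 283.10567515]
```

```bash
python3 steer.py '0 -.004 .001 0 0 -4 0;-.0005 -.008 .001 0 0 -8 0;-.001 -.012 .001 0 0 -12 0;-.002 -.016 .001 0 0 -16 0;-.003 -.02 .001 0 0 -20 0;-.003 -.02 .001 0 0 -20 0;-.003 -.02 .001 0 0 -20 0'; python3 cap.py m10.pkl; python3 ht.py up m10; python3 red.py m10.pkl
```

```text
time_s: 28.85
position: [0.6027, 0.1422, 0.2495]
tcp_rot: [[-0.292, 0.956, -0.003], [0.956, 0.292, -0.002], [-0.001, -0.003, -1.0]]
force: [-1.1, -2.9, -10.4]
opening: 0.243
grasp_force: 30.0
[0.6027 0.1422 0.2495] [ -1.1  -2.9 -10.4] [-0.38  0.19 -0.1 ] 30.0 28.85
up (300, 185, 40, 14) (1.0, 0.0, 0.0)
up (325, 195, 18, 45) (1.0, 0.0, 0.0)
up (305, 228, 30, 14) (1.0, 0.0, 0.0)
m10 (300, 185, 40, 14) (0.9966, 0.013, 0.005)
m10 (325, 195, 18, 45) (0.9944, -0.002, -0.011)
m10 (305, 228, 30, 14) (0.9968, -0.011, 0.006)
m10.pkl [ 95  72  43  31 512] [316.27539062 282.97460938]
```

```bash
python3 steer.py '-.0002 .005 0 0 0 5 0;-.0009 .01 0 0 0 10 0;-.002 .0153 0 0 0 15 0;-.0036 .0202 0 0 0 20 0;-.0055 .025 0 0 0 25 0;-.0063 .0268 0 0 0 27 0;-.0071 .0285 0 0 0 29 0;-.0071 .0285 0 0 0 29 0;-.0071 .0285 0 0 0 29 0'; python3 cap.py n1.pkl; python3 ht.py up n1
```

```text
time_s: 29.9
position: [0.6337, 0.1442, 0.2499]
tcp_rot: [[0.205, 0.979, 0.001], [0.979, -0.205, -0.002], [-0.001, 0.001, -1.0]]
force: [0.5, -4.8, -9.5]
opening: 0.239
grasp_force: 30.0
[0.6337 0.1442 0.2499] [ 0.5 -4.8 -9.5] [-0.79  0.17  0.1 ] 30.0 29.9
up (300, 185, 40, 14) (1.0, 0.0, 0.0)
up (325, 195, 18, 45) (1.0, 0.0, 0.0)
up (305, 228, 30, 14) (1.0, 0.0, 0.0)
n1 (300, 185, 40, 14) (0.9816, -0.057, -0.002)
n1 (325, 195, 18, 45) (0.9872, 0.007, -0.033)
n1 (305, 228, 30, 14) (0.9915, 0.008, -0.003)
```

```bash
python3 steer.py '.001 .0015 0 0 0 .5 0;.001 .003 -.0003 0 0 1 0;.001 .0045 -.0005 0 0 1 0;.001 .0055 -.0005 0 0 1 0;.001 .0055 -.0005 0 0 1 0;.001 .0055 -.0005 0 0 1 0'; python3 cap.py n2.pkl; python3 ht.py up n2
```

```text
time_s: 30.65
position: [0.6336, 0.1442, 0.2497]
tcp_rot: [[0.222, 0.975, -0.012], [0.975, -0.222, -0.002], [-0.005, -0.011, -1.0]]
force: [-11.8, -6.4, -4.1]
opening: 0.241
grasp_force: 30.0
[0.6336 0.1442 0.2497] [-11.8  -6.4  -4.1] [-0.87  1.54  0.2 ] 30.0 30.65
up (300, 185, 40, 14) (1.0, 0.0, 0.0)
up (325, 195, 18, 45) (1.0, 0.0, 0.0)
up (305, 228, 30, 14) (1.0, 0.0, 0.0)
n2 (300, 185, 40, 14) (0.9847, -0.029, -0.008)
n2 (325, 195, 18, 45) (0.9882, -0.016, -0.0)
n2 (305, 228, 30, 14) (0.9923, 0.01, 0.017)
```

```bash
python3 steer.py '0 -.001 0 0 0 0 0;0 -.002 0 0 0 0 0;0 -.002 0 0 0 0 0;0 -.002 0 0 0 0 0;0 -.002 0 0 0 0 0;0 -.002 0 0 0 0 0;0 -.002 0 0 0 0 0;0 -.002 0 0 0 0 0'; python3 cap.py n3.pkl; python3 ht.py up n3
```

```text
time_s: 31.6
position: [0.6337, 0.1442, 0.2498]
tcp_rot: [[0.222, 0.975, -0.007], [0.975, -0.222, -0.003], [-0.004, -0.006, -1.0]]
force: [-7.5, -6.5, -6.0]
opening: 0.243
grasp_force: 30.0
[0.6337 0.1442 0.2498] [-7.5 -6.5 -6. ] [-0.96  1.04  0.18] 30.0 31.6
up (300, 185, 40, 14) (1.0, 0.0, 0.0)
up (325, 195, 18, 45) (1.0, 0.0, 0.0)
up (305, 228, 30, 14) (1.0, 0.0, 0.0)
n3 (300, 185, 40, 14) (0.9824, -0.04, -0.017)
n3 (325, 195, 18, 45) (0.987, 0.004, 0.0)
n3 (305, 228, 30, 14) (0.9912, 0.037, -0.013)
```

Nothing is moving. The lever is hard against its stop and the leg is about 60 mm up, level with its line.

```bash
python3 -c "
from rig import bot
print(bot.hand_in())"
```

```text
the job is handed in; nothing more can be done
None
```

I handed the job in at about 32 s: the nuts are in the tube (seen there, not counted; the scoop and counter looked clear), the empty scoop is back on the counter, and the gripper still holds the lever closed at its stop with the leg about 60 mm up at its line, after I reopened the lever once to correct a 1–2 mm sag.

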